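Stroke the organiser's flip lids shut

TASK

The four flip lids of the spare-parts organiser were left open. Stroke your closed fingertips gently along the row, skimming a few millimetres above the height of the shut lids, starting behind the lid at the hinge end, so that the lids are pushed down shut one after the other in row order. Do not grip, lift or shove the organiser, and leave the bottles and the plier cup alone.

Things in the scene. Friction and masses are not known exactly. Their poses are not given: they have to be found in the camera images.
- organiser: Loose grey plastic box, 208 mm long (its x), 72 wide (y), 34 high to the rim, about 0.7 kg, on the work surface (z = 0), facing any way round. Origin: centre of its underside. Four compartments in a row along x, each with an open white flip lid hinged on its -x side: the lids lean up towards +x and close towards +x. When shut, their upper faces lie 38 mm above the table.
- lid1 (a joint): Angle (rad) of lid 1, counted from the organiser's -x (hinge) end: 0 = shut and flat, grows as it opens, stop at 1.7, starts at 0.7 to 1.25. Hinge axis across the box at x = -100 mm, 36 mm above its underside. Flap 4 mm thick, 68 wide, reaching 49.5 from the hinge. A stiff hinge: the lid stays where it is left while open wide, and drops shut by itself only below about 0.29 rad; under 0.3 N at the free edge moves it.
- lid1_edge (a point): Middle of the free edge of lid 1, at the end of its small thumb tab, 49.5 mm from its hinge; 36 mm above the organiser's underside when shut.
- lid2 (a joint): Angle (rad) of lid 2, counted from the organiser's -x (hinge) end: 0 = shut and flat, grows as it opens, stop at 1.7, starts at 0.7 to 1.25. Hinge axis across the box at x = -50 mm, 36 mm above its underside. Flap 4 mm thick, 68 wide, reaching 49.5 from the hinge. A stiff hinge: the lid stays where it is left while open wide, and drops shut by itself only below about 0.29 rad; under 0.3 N at the free edge moves it.
- lid2_edge (a point): Middle of the free edge of lid 2, at the end of its small thumb tab, 49.5 mm from its hinge; 36 mm above the organiser's underside when shut.
- lid3 (a joint): Angle (rad) of lid 3, counted from the organiser's -x (hinge) end: 0 = shut and flat, grows as it opens, stop at 1.7, starts at 0.7 to 1.25. Hinge axis across the box at x = 0 mm, 36 mm above its underside. Flap 4 mm thick, 68 wide, reaching 49.5 from the hinge. A stiff hinge: the lid stays where it is left while open wide, and drops shut by itself only below about 0.29 rad; under 0.3 N at the free edge moves it.
- lid3_edge (a point): Middle of the free edge of lid 3, at the end of its small thumb tab, 49.5 mm from its hinge; 36 mm above the organiser's underside when shut.
- lid4 (a joint): Angle (rad) of lid 4, counted from the organiser's -x (hinge) end: 0 = shut and flat, grows as it opens, stop at 1.7, starts at 0.7 to 1.25. Hinge axis across the box at x = 50 mm, 36 mm above its underside. Flap 4 mm thick, 68 wide, reaching 49.5 from the hinge. A stiff hinge: the lid stays where it is left while open wide, and drops shut by itself only below about 0.29 rad; under 0.3 N at the free edge moves it.
- lid4_edge (a point): Middle of the free edge of lid 4, at the end of its small thumb tab, 49.5 mm from its hinge; 36 mm above the organiser's underside when shut.
- spray: Bystander (sizes in mm): tall white spray bottle with a narrow capped neck, 48 diameter, 150 high, loose. Origin: centre of its underside.
- dropper: Bystander (sizes in mm): small white bottle with a black cap, 36 diameter, 75 high, loose. Origin: centre of its underside.
- plier_cup: Bystander (sizes in mm): blue cup, 64 diameter, 80 high, with pliers standing in it up to about 125 high, loose. Origin: centre of its underside.
There are look-alikes about, which are no part of the job. Leave any turquoise look-alike of the organiser alone.

How it is judged:
By the outcome, as a careful person would: the job done as asked, in the order asked, and still so for the second after the job is handed in, with the robot touching nothing.
It also fails if it takes over 40 s, if anything falls off the work surface, if the arm or the gripper's body presses on something with over 40 N, if the wrist force passes 120 N, or if a joint passes its speed limit or range.

ROBOT

A 6-joint arm with a two-finger parallel gripper is mounted at the origin on the work surface. World frame = base frame: x ahead of the robot, y to its left, z up, the work surface at z = 0. Lengths are in m, angles in rad, forces in N, time in s.
With the tool pointing down it reaches from about 0.35 to 0.95 m from the base axis. Payload 17.4 kg.
Tool frame: the origin (TCP) lies at the very end of the fingers, on their centre line; the grasp point (between the pads) lies env.grasp_offset behind it (env.grasp_offset is the distance from the TCP to the grasp point, in m); z points along the fingers, x is the direction in which the jaws open and shut, and the axes are right-handed (so a half turn about z gives the same grasp; the last joint's range is limited). The gripper opens to 93 mm and grips with 3 to 60 N. Pads are 15 mm wide; open, the fingers measure 128 mm over their backs; the gripper's body (75 mm by 188 mm) begins 65 mm behind the grasp point.
Start: joints at [-1.169, 0.116, 1.442, -0, 1.584, -0.038], TCP at [0.287, -0.611, 0.219] pointing down, gripper open.
Joint ranges: [-2.83, 2.83], [-0.83, 2.19], [0.07, 2.5], [-1.14, 4.28], [0.01, 3], [-2.97, 2.97]. Speed limits (rad/s): [1.89, 1.89, 2.22, 3.14, 3.14, 3.14].

INTERFACE

Orientations are given as a rotation vector (axis times angle).
In Python, from plant import env gives the robot as it stands.
- The arm moves only by the tool servo_tool, never from a script. Its argument "increments" is a list of rows, each a list of 7 numbers: the closure, from -1 (fully open) to 1 (shut), so that 0 is half open, then the shift along the tool's x, y, z in mm, then the turn, a rotation vector about the tool's x, y, z in units of 8 degrees (1.0 is 8 degrees). A call has 1 to 8 rows; each row shifts and turns the commanded pose from where the row before left it, along the tool's axes as they then stand; what a row does not reach is not made up. A row lasts 1/8 s, in which the tool goes at most 62.5 mm and 10.7 degrees, less where a joint would pass 70% of its speed; a pose out of reach is approached as far as the arm can. A call is refused whole if a number of a shift passes 62.5 or a number of a turn 1, either way. A call with a gripper value outside its range is refused whole. The fingers move at their own pace and stop on an object; "newtons" is the grip in N (left out, the last holds). Time passes only in rows, so rows that do not move let the fingers close. It gives the time, the measured TCP pose, the force and the opening at its end, in the units of the state.
- env.state(): the state, without advancing time (a new reading comes with each control period).
- env.read_camera(name): name is "side" or "top" or "wrist"; returns the picture (400x640x3 uint8, blue, green, red); there is no depth.
- env.calibration(name): a dict with "intrinsics" (3x3 intrinsics, pixels), "rvec" (rotation vector, rad) and "tvec" (3), from world to camera coordinates, as OpenCV has them. Camera axes: x right, y down, z forward; pixel columns grow to the right and rows downward; lengths in m; the calibration is good to about 2 mm. A picture is of the moment at which its call begins: read the wrist's pose just before it. calibration takes no time and is no camera call; for the wrist camera it gives the pose at the moment of the call.
- env.close_job(): hands the job in, once; it reports no verdict.
Trained networks look in the newest picture that a camera, given by its name, has taken for a name from the list of things; names that differ only in an ending like _2 or _b are one class to them, and where a whole thing is asked for, a point or a joint stands for the part that bears it (a point fixed in the world has none). Each returns a list of dicts, best first, with "score" (0 to 1); they miss things now and then, are a little off and sometimes report something else, mostly with a low value. They report only what shows in the picture. A call takes as long as a camera call. They do not tell look-alikes from the thing itself.
- env.cut_out(camera, thing): "region" (400x640 bool, what is visible of it) and "rect" ([left, top, right, bottom] in pixels, round what is visible of it).
The state is a dict: "clock": time; "qpos": joint angles; "qvel": joint speeds; "joint_efforts": joint torques, N m; "ee_pos": TCP position; "ee_rot": TCP orientation; "contact_force": force on the tool from outside, world axes, zero at the start; "moment": the same for the moment, N m; "grip_width": finger opening in m.
Only numpy, scipy, OpenCV 4.12 (cv2) and the standard library are available. Lean on these libraries where they do the work, as an engineer would, in place of code of your own. Each camera call takes 0.05 s, during which the arm holds its last target. There are 200 camera calls.

## Working session

There is one attempt and no reset: what is moved stays moved. The work goes in short steps, Python scripts to look and compute and a tool call to move; the robot and the scene stay as the last step left them, time stands still between calls to the robot, and variables do not carry over. Pictures are saved under pics/ and viewed, about 8 in all and at most 12, crops included, and the job is handed in when it is done.

Besides the shell and the picture viewer there is one more tool, called as name(argument=value, ...) on one line, values as JSON. servo_tool: Moves the arm, as the interface text tells. Its arguments: {"type":"object","properties":{"increments":{"type":"array"},"newtons":{"type":"number"}},"required":["increments"]}

```bash
mkdir -p pics; ls; python3 - <<'E'
from plant import env
import cv2,numpy as np
for c in ["top","side"]:
    im=env.read_camera(c); cv2.imwrite(f"pics/{c}0.png",im)
    for t in ["organiser","lid1","lid2","lid3","lid4"]:
        print(c,t,[(round(d["score"],2),d["rect"]) for d in env.cut_out(c,t)][:5])
    k=env.calibration(c); print(k)
s=env.state(); print(s["clock"],s["ee_pos"],s["ee_rot"],s["grip_width"],env.grasp_offset)
E
```

```text
pics
top organiser [(0.94, [374.0, 72.3, 450.7, 156.7]), (0.85, [140.9, 150.8, 208.6, 248.7]), (0.83, [257.0, 145.2, 354.4, 222.8]), (0.71, [266.6, 252.3, 365.7, 322.4]), (0.69, [153.6, 286.4, 258.6, 367.1])]
top lid1 [(0.96, [165.9, 216.3, 200.4, 241.3]), (0.94, [380.8, 118.9, 414.2, 151.0]), (0.92, [404.6, 87.0, 439.8, 119.3]), (0.91, [316.1, 144.9, 342.2, 180.3]), (0.83, [289.8, 274.8, 323.7, 311.2])]
top lid2 [(0.96, [165.9, 216.3, 200.4, 241.3]), (0.94, [380.8, 118.9, 414.2, 151.0]), (0.92, [404.6, 87.0, 439.8, 119.3]), (0.91, [316.1, 144.9, 342.2, 180.3]), (0.83, [289.8, 274.8, 323.7, 311.2])]
top lid3 [(0.96, [165.9, 216.3, 200.4, 241.3]), (0.94, [380.8, 118.9, 414.2, 151.0]), (0.92, [404.6, 87.0, 439.8, 119.3]), (0.91, [316.1, 144.9, 342.2, 180.3]), (0.83, [289.8, 274.8, 323.7, 311.2])]
top lid4 [(0.96, [165.9, 216.3, 200.4, 241.3]), (0.94, [380.8, 118.9, 414.2, 151.0]), (0.92, [404.6, 87.0, 439.8, 119.3]), (0.91, [316.1, 144.9, 342.2, 180.3]), (0.83, [289.8, 274.8, 323.7, 311.2])]
{'intrinsics': array([[429.99772311,   0.        , 310.11649834],
       [  0.        , 429.997
[... 887 characters left out ...]
1.1, 157.8, 243.7, 173.2]), (0.82, [240.2, 218.7, 280.4, 242.9]), (0.8, [196.9, 165.5, 228.6, 180.5])]
side lid4 [(0.96, [230.7, 198.9, 265.5, 217.1]), (0.86, [337.5, 182.6, 366.1, 203.2]), (0.83, [211.1, 157.8, 243.7, 173.2]), (0.82, [240.2, 218.7, 280.4, 242.9]), (0.8, [196.9, 165.5, 228.6, 180.5])]
{'intrinsics': array([[403.20201533,   0.        , 322.11623631],
       [  0.        , 403.20201533, 201.55242277],
       [  0.        ,   0.        ,   1.        ]]), 'rvec': array([2.09142711, 0.00794111, 0.00683656]), 'tvec': array([-0.50483857,  0.0788826 ,  0.78011983])}
0.6 [ 0.28738032 -0.61076938  0.21867699] [ 2.65248726e+00 -1.68338953e+00  5.29157731e-05] 0.09324560259264784 0.0188
```

View pics/top0.png

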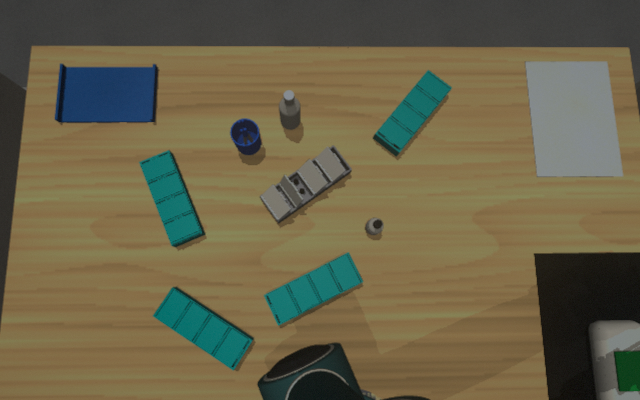

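View pics/side0.png

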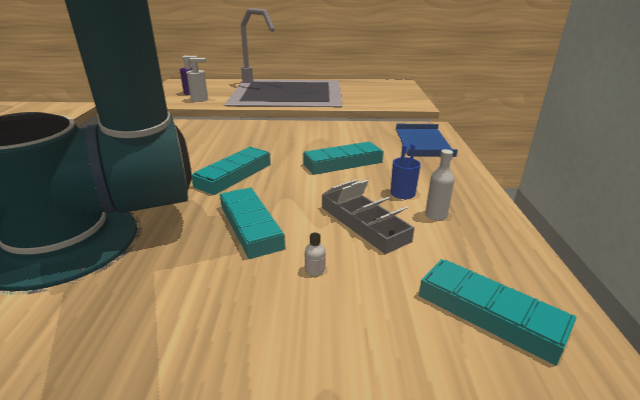

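The grey organiser is at top (257–354, 145–223) and side (321–414, 178–253). The cup and spray bottle are next to it on the far side, and the dropper is on the near right. I'll zoom in on both views.

```bash
python3 - <<'E'
import cv2,numpy as np
t=cv2.imread("pics/top0.png")[85:245,225:400]; s=cv2.imread("pics/side0.png")[135:265,300:470]
a=cv2.convertScaleAbs(cv2.resize(t,(400*175//160*1,400),interpolation=3),alpha=1.6)
b=cv2.convertScaleAbs(cv2.resize(s,(360,275),interpolation=3),alpha=1.4)
a=cv2.convertScaleAbs(cv2.resize(t,None,fx=2.5,fy=2.5,interpolation=2),alpha=1.7)
b=cv2.convertScaleAbs(cv2.resize(s,None,fx=2,fy=2,interpolation=2),alpha=1.5)
o=np.zeros((400,a.shape[1]+b.shape[1],3),np.uint8);o[:,:a.shape[1]]=a;o[:b.shape[0],a.shape[1]:]=b
cv2.imwrite("pics/crop0.png",o);print(o.shape)
E
```

```text
(400, 778, 3)
```

View pics/crop0.png

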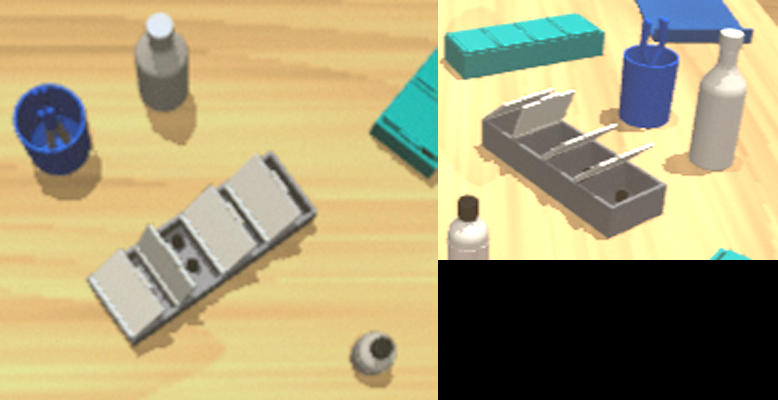

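```bash
cat > fit.py <<'E'
import cv2,numpy as np
from scipy.optimize import differential_evolution
def proj(K,P):
    return cv2.projectPoints(np.asarray(P,float),K["rvec"],K["tvec"],K["intrinsics"],None)[0][:,0]
def world(p,P):
    x,y,a=p[:3];c,s=np.cos(a),np.sin(a);P=np.asarray(P,float)
    return np.c_[x+c*P[:,0]-s*P[:,1],y+s*P[:,0]+c*P[:,1],P[:,2]]
def box(x0,x1,w,z0,z1): return [(x,y,z) for x in(x0,x1) for y in(-w,w) for z in(z0,z1)]
def lid(h,t):
    c,s=np.cos(t),np.sin(t)
    return [(h+c*u-s*v,y,.036+s*u+c*v) for u in(0,.0485) for v in(-.002,.002) for y in(-.034,.034)]
def ray(K,px,z):
    R=cv2.Rodrigues(K["rvec"])[0];o=-R.T@K["tvec"]
    d=R.T@np.linalg.inv(K["intrinsics"])@[px[0],px[1],1];return o+d*(z-o[2])/d[2]
F=4
def hull(m,P,v): cv2.fillConvexPoly(m,cv2.convexHull((P*F).round().astype(np.int32)),v)
def render(K,p,shape,off):
    m=np.zeros((shape[0]*F,shape[1]*F),np.uint8)
    hull(m,proj(K,world(p,box(-.104,.104,.036,0,.034)))-off,1)
    for i in range(4): hull(m,proj(K,world(p,lid(-.1+.05*i,p[3+i])))-off,2)
    return m[F//2::F,F//2::F]
E
cat > go.py <<'E'
from fit import *
from plant import env
import sys
# crops: box px; class image 0 other,1 grey,2 white
rois={"top":(250,138,362,230),"side":(314,172,420,260)}
obs={};Ks={}
for c,(l,t,r,b) in rois.items():
    im=cv2.imread(f"pics/{c}0.png")[t:b,l:r].astype(int)
    Ks[c]=env.calibration(c)
    sat=im.max(2)-im.min(2);br=im.max(2)
    o=np.where(sat<40,np.where(br>(118 if c=="top" else 130),2,1),0).astype(np.uint8); obs[c]=o
    cv2.imwrite(f"pics/cls_{c}.png",cv2.resize(o*120,None,fx=3,fy=3,interpolation=0))
def cost(p):
    return sum((render(Ks[c],p,obs[c].shape,np.array(rois[c][:2]))!=obs[c]).mean()*1. for c in rois)
ctr=ray(Ks["top"],(305,186),.02);e1=ray(Ks["top"],(268,212),.034);e2=ray(Ks["top"],(343,156),.034)
yaw=np.arctan2(*(e2-e1)[1::-1]);print(ctr,np.linalg.norm(e2-e1),yaw)
for h in(0,np.pi):
    B=[(ctr[0]-.03,ctr[0]+.03),(ctr[1]-.03,ctr[1]+.03),(yaw+h-.15,yaw+h+.15)]+[(.6,1.35)]*4
    r=differential_evolution(cost,B,seed=0,maxiter=120,popsize=10,tol=1e-6)
    print(h,round(r.fun,4),r.x.round(4))
    for c in rois: print(c,(render(Ks[c],r.x,obs[c].shape,np.array(rois[c][:2]))!=obs[c]).mean().round(4))
for n in["spray","dropper","plier_cup"]:
    for c in["top","side"]:
        for d in env.cut_out(c,n)[:1]:
            q=d["rect"];print(n,c,round(d["score"],2),q,ray(Ks[c],((q[0]+q[2])/2,q[3]-(4 if c=="side" else 8)),0).round(3))
E
python3 go.py
```

```text
[0.58726935 0.07828554 0.02      ] 0.21504242491251846 -0.9239463212072554
0 0.2187 [ 0.5917  0.076  -0.9559  0.7013  1.1992  0.7545  0.7858]
top 0.1018
side 0.1169
3.141592653589793 0.4174 [0.5861 0.0847 2.1862 0.9026 0.6006 1.3419 0.6002]
top 0.1168
side 0.3006
spray top 0.71 [298.3, 158.0, 327.3, 194.1] [0.591 0.06  0.   ]
spray side 0.83 [427.1, 148.9, 450.7, 218.8] [0.759 0.113 0.   ]
dropper top 0.55 [365.1, 219.4, 386.4, 233.4] [ 0.497 -0.086  0.   ]
dropper side 0.62 [304.2, 233.6, 326.0, 276.1] [ 0.493 -0.082  0.   ]
plier_cup top 0.75 [230.6, 117.3, 259.9, 155.2] [0.687 0.22  0.   ]
plier_cup side 0.7 [392.4, 144.1, 422.1, 197.8] [0.707 0.208 0.   ]
```

```bash
python3 - <<'E'
from fit import *
from plant import env
p=[ 0.5917,0.076,-0.9559,0.7013,1.1992,0.7545,0.7858]
out=[]
for c,(l,t,w,h) in {"top":(245,130,120,105),"side":(310,170,120,105)}.items():
    K=env.calibration(c);im=cv2.imread(f"pics/{c}0.png")[t:t+h,l:l+w]
    im=cv2.convertScaleAbs(cv2.resize(im,None,fx=3.3,fy=3.3,interpolation=2),alpha=1.6)
    def dr(P,col):
        q=((proj(K,world(p,P))-[l,t]+.5)*3.3).round().astype(np.int32);cv2.polylines(im,[q],True,col,1)
    for z in(0,.034): dr([(-.104,-.036,z),(.104,-.036,z),(.104,.036,z),(-.104,.036,z)],(0,0,255))
    for i in range(4):
        L=lid(-.1+.05*i,p[3+i]);dr([L[2],L[3],L[7],L[6]],(0,200,0))
    out.append(im)
cv2.imwrite("pics/ov.png",np.hstack(out))
E
```

```text
(no output)
```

View pics/ov.png

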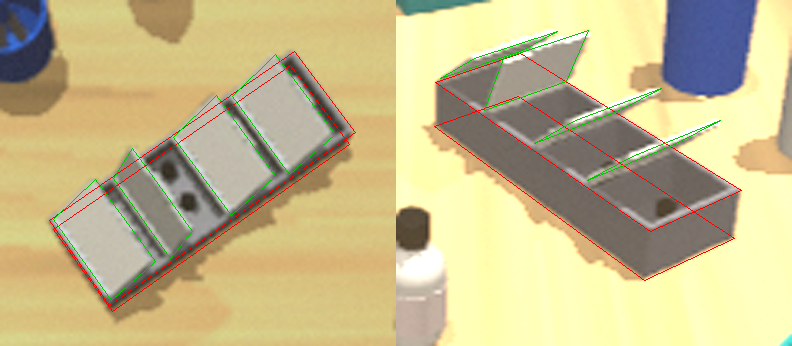

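```bash
cat > st.py <<'E'
from plant import env
import numpy as np
from scipy.spatial.transform import Rotation as R
s=env.state();M=R.from_rotvec(s["ee_rot"]).as_matrix()
u=np.array([np.cos(-.9559),np.sin(-.9559),0]);n=np.array([-u[1],u[0],0])
d=s["ee_pos"]-[.5917,.076,0]
print("clock",s["clock"],"grip",s["grip_width"],"F",np.round(s["contact_force"],2))
print("pos box frame mm",np.round([1000*d@u,1000*d@n,1000*d[2]],1),"world",s["ee_pos"].round(4))
print("tool in box",np.round(np.array([u,n,[0,0,1]])@M,3).tolist())
for sg in(1,-1):
    x=u*sg;z=np.array([0,0,-1.]);T=np.c_[x,np.cross(z,x),z]
    print(sg,"turn/8deg",np.round(np.degrees(R.from_matrix(M.T@T).as_rotvec())/8,3))
    g=np.array([.5917,.076,0])+u*-.155+[0,0,.2]-s["ee_pos"];print(" shift to start in target axes mm",np.round(T.T@g*1000,1))
E
python3 st.py
```

```text
clock 0.9 grip 0.09348842241616931 F [ 0.26 -0.78  0.36]
pos box frame mm [ 385.4 -644.7  218.7] world [ 0.2874 -0.6108  0.2187]
tool in box [[0.985, -0.174, 0.0], [-0.174, -0.985, 0.0], [0.0, -0.0, -1.0]]
1 turn/8deg [-0.000e+00 -1.000e-03 -1.254e+00]
 shift to start in target axes mm [-540.4 -644.7   18.7]
-1 turn/8deg [-1.0000e-03  0.0000e+00  2.1246e+01]
 shift to start in target axes mm [540.4 644.7  18.7]
```

servo_tool(increments=[[1, 0, 0, 0, 0, 0, -0.627], [1, 0, 0, 0, 0, 0, -0.627], [1, -30, -36, 0, 0, 0, 0], [1, -30, -36, 0, 0, 0, 0], [1, -30, -36, 0, 0, 0, 0], [1, -30, -36, 0, 0, 0, 0], [1, -30, -36, 0, 0, 0, 0], [1, -30, -36, 0, 0, 0, 0]], newtons=10)

```text
clock: 1.9
ee_pos: [0.3601, -0.3377, 0.2188]
ee_rot: [2.789, -1.445, 0.001]
contact_force: [-0.1, -0.2, -0.8]
grip_width: 0.0176
```

servo_tool(increments=[[1, -30, -36, 0, 0, 0, 0], [1, -30, -36, 0, 0, 0, 0], [1, -30, -36, 0, 0, 0, 0], [1, -30, -36, 0, 0, 0, 0], [1, -30, -36, 0, 0, 0, 0], [1, -30, -36, 0, 0, 0, 0], [1, -30, -36, 0, 0, 0, 0], [1, -30, -36, 0, 0, 0, 0]])

```text
clock: 2.9
ee_pos: [0.4569, 0.0246, 0.2189]
ee_rot: [-2.789, 1.445, -0.001]
contact_force: [1.0, -1.1, -0.1]
grip_width: 0.0003
```

```bash
python3 st.py
```

```text
clock 2.9 grip 0.0003447523228997573 F [ 0.99 -1.12 -0.12]
pos box frame mm [ -35.8 -139.7  218.9] world [0.4569 0.0246 0.2189]
tool in box [[1.0, 0.0, 0.0], [0.0, -1.0, 0.001], [0.0, -0.001, -1.0]]
1 turn/8deg [-0.004 -0.003  0.001]
 shift to start in target axes mm [-119.2 -139.7   18.9]
-1 turn/8deg [ 5.0000e-03 -7.0000e-03 -2.2499e+01]
 shift to start in target axes mm [119.2 139.7  18.9]
```

servo_tool(increments=[[1, -30, -34, 0, 0, 0, 0], [1, -30, -34, 0, 0, 0, 0], [1, -30, -34, 0, 0, 0, 0], [1, -24, -30, 20, 0, 0, 0], [1, 0, 0, 40, 0, 0, 0], [1, 0, 0, 40, 0, 0, 0], [1, 0, 0, 0, 0, 0, 0], [1, 0, 0, 0, 0, 0, 0]])

```text
clock: 3.9
ee_pos: [0.4994, 0.1924, 0.1205]
ee_rot: [-2.788, 1.445, -0.002]
contact_force: [-0.0, 0.3, 0.4]
grip_width: 0.0005
```

```bash
python3 st.py | head -3; python3 - <<'E'
from plant import env
import cv2,numpy as np
a=env.read_camera("top")[100:260,180:400];b=env.read_camera("side")[80:280,230:470]
cv2.imwrite("pics/pre.png",cv2.convertScaleAbs(np.hstack([cv2.resize(a,(396,288)),cv2.resize(b,(346,288))]),alpha=1.4))
E
```

```text
clock 3.9 grip 0.00048597562587398446 F [-0.03  0.34  0.44]
pos box frame mm [-148.3   -8.2  120.5] world [0.4994 0.1924 0.1205]
tool in box [[1.0, -0.0, 0.0], [-0.0, -1.0, 0.002], [0.0, -0.002, -1.0]]
```

View pics/pre.png

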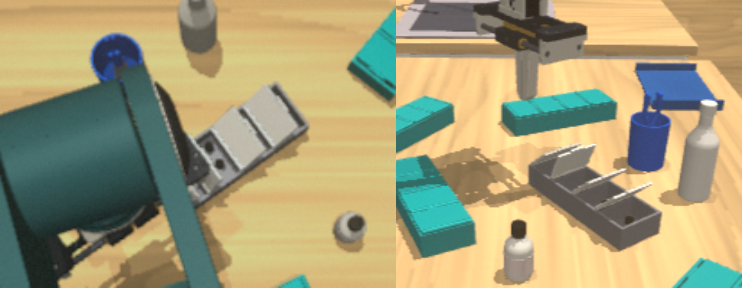

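servo_tool(increments=[[1, -7, -8, 0, 0, 0, 0], [1, 0, 0, 25, 0, 0, 0], [1, 0, 0, 25, 0, 0, 0], [1, 0, 0, 25, 0, 0, 0], [1, 0, 0, 0, 0, 0, 0], [1, 0, 0, 0, 0, 0, 0]])

```text
clock: 4.75
ee_pos: [0.502, 0.2031, 0.045]
ee_rot: [-2.789, 1.444, -0.001]
contact_force: [-0.5, -0.2, -0.3]
grip_width: 0.0006
```

```bash
python3 st.py | head -3
```

```text
clock 4.75 grip 0.0006273013007806545 F [-0.54 -0.22 -0.32]
pos box frame mm [-155.6    0.    45. ] world [0.502  0.2031 0.045 ]
tool in box [[1.0, 0.0, 0.0], [0.0, -1.0, 0.001], [0.0, -0.001, -1.0]]
```

servo_tool(increments=[[1, 6, 0, 0, 0, 0, 0], [1, 6, 0, 0, 0, 0, 0], [1, 6, 0, 0, 0, 0, 0], [1, 6, 0, 0, 0, 0, 0], [1, 6, 0, 0, 0, 0, 0], [1, 6, 0, 0, 0, 0, 0], [1, 6, 0, 0, 0, 0, 0], [1, 6, 0, 0, 0, 0, 0]])

```text
clock: 5.75
ee_pos: [0.5292, 0.1631, 0.0436]
ee_rot: [2.79, -1.445, -0.0]
contact_force: [-0.7, -0.0, 0.7]
grip_width: 0.0005
```

```bash
python3 st.py | head -2; python3 - <<'E'
from plant import env
import cv2,numpy as np
a=env.read_camera("top")[100:260,180:400];b=env.read_camera("side")[110:270,270:450]
cv2.imwrite("pics/mid1.png",cv2.convertScaleAbs(np.hstack([cv2.resize(a,(330,240)),cv2.resize(b,(450,400))[:240] if 0 else cv2.resize(b,(270,240))]),alpha=1.4))
cv2.imwrite("pics/mid1.png",cv2.convertScaleAbs(cv2.resize(b,None,fx=3,fy=3),alpha=1.4))
E
```

```text
clock 5.75 grip 0.0005318935693093407 F [-0.74 -0.04  0.65]
pos box frame mm [-107.2   -0.8   43.6] world [0.5292 0.1631 0.0436]
```

View pics/mid1.png

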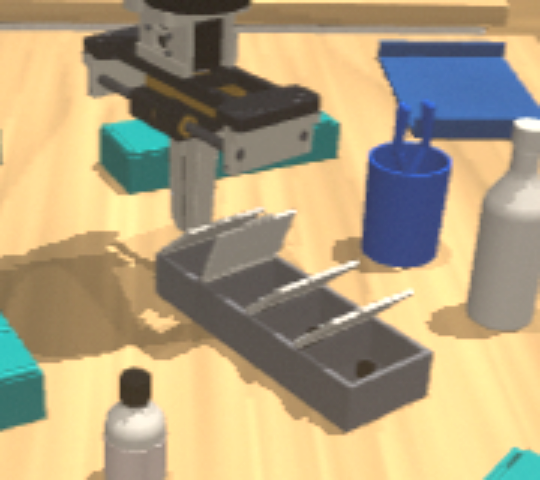

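Fingertips are just behind lid 1 and nothing has been disturbed. The tool has sagged 1.4 mm, so I'll lift it slightly and carry on.

servo_tool(increments=[[1, 6, 0, -1, 0, 0, 0], [1, 6, 0, 0, 0, 0, 0], [1, 6, 0, 0, 0, 0, 0], [1, 6, 0, 0, 0, 0, 0], [1, 6, 0, 0, 0, 0, 0], [1, 6, 0, 0, 0, 0, 0], [1, 6, 0, 0, 0, 0, 0], [1, 6, 0, 0, 0, 0, 0]])

```text
clock: 6.85
ee_pos: [0.557, 0.1239, 0.0447]
ee_rot: [-2.79, 1.445, -0.0]
contact_force: [-0.8, 0.8, -0.6]
grip_width: 0.0005
```

```bash
python3 st.py | head -2; python3 - <<'E'
from plant import env
import cv2,numpy as np
b=env.read_camera("side")[110:270,270:450]
cv2.imwrite("pics/mid2.png",cv2.convertScaleAbs(cv2.resize(b,None,fx=3,fy=3),alpha=1.4))
E
```

```text
clock 6.85 grip 0.0004504559965572435 F [-0.75  0.8  -0.63]
pos box frame mm [-59.2  -0.7  44.7] world [0.557  0.1239 0.0447]
```

View pics/mid2.png

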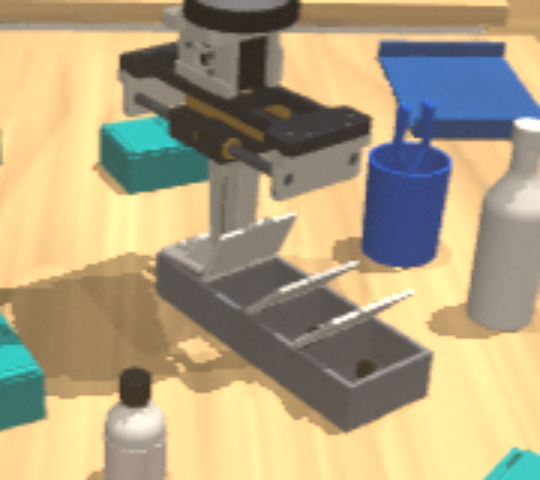

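Lid 1 is down flat, lid 2 is at the fingers, and the box hasn't moved. Lid 2 is steep, so I'll go slower.

servo_tool(increments=[[1, 4, 0, 0, 0, 0, 0], [1, 4, 0, 0, 0, 0, 0], [1, 4, 0, 0, 0, 0, 0], [1, 4, 0, 0, 0, 0, 0], [1, 4, 0, 0, 0, 0, 0], [1, 5, 0, 0, 0, 0, 0], [1, 6, 0, 0, 0, 0, 0], [1, 6, 0, 0, 0, 0, 0]])

```text
clock: 7.9
ee_pos: [0.5783, 0.0937, 0.0446]
ee_rot: [2.789, -1.445, -0.0]
contact_force: [-0.1, -0.3, -0.4]
grip_width: 0.0008
```

```bash
python3 st.py | head -2; python3 - <<'E'
from plant import env
import cv2,numpy as np
b=env.read_camera("side")[110:270,270:450]
cv2.imwrite("pics/mid3.png",cv2.convertScaleAbs(cv2.resize(b,None,fx=3,fy=3),alpha=1.4))
E
```

```text
clock 7.9 grip 0.0007837224508003551 F [-0.1  -0.28 -0.4 ]
pos box frame mm [-22.2  -0.8  44.6] world [0.5783 0.0937 0.0446]
```

View pics/mid3.png

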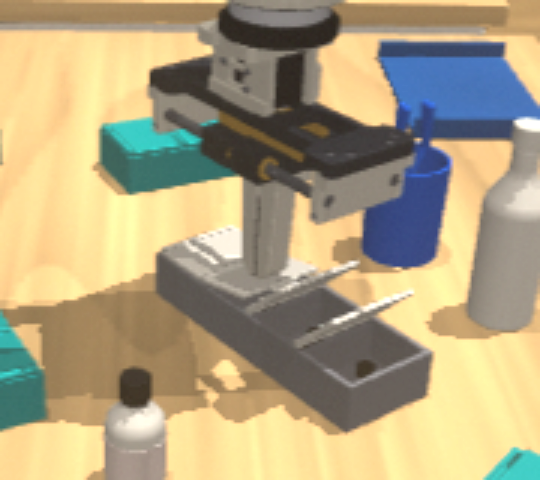

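Lids 1 and 2 are down, and the box hasn't moved (its near corner is still at (430, 352)). Next are lids 3 and 4.

servo_tool(increments=[[1, 5, 0, 0, 0, 0, 0], [1, 5, 0, 0, 0, 0, 0], [1, 6, 0, 0, 0, 0, 0], [1, 6, 0, 0, 0, 0, 0], [1, 6, 0, 0, 0, 0, 0], [1, 6, 0, 0, 0, 0, 0], [1, 6, 0, 0, 0, 0, 0], [1, 6, 0, 0, 0, 0, 0]])

```text
clock: 8.95
ee_pos: [0.6048, 0.0561, 0.0447]
ee_rot: [-2.79, 1.445, -0.0]
contact_force: [-0.4, -0.2, -0.1]
grip_width: 0.0005
```

servo_tool(increments=[[1, 6, 0, 0, 0, 0, 0], [1, 6, 0, 0, 0, 0, 0], [1, 6, 0, 0, 0, 0, 0], [1, 6, 0, 0, 0, 0, 0], [1, 6, 0, 0, 0, 0, 0], [1, 6, 0, 0, 0, 0, 0], [1, 6, 0, 0, 0, 0, 0], [1, 6, 0, 0, 0, 0, 0]])

```text
clock: 9.95
ee_pos: [0.6325, 0.0169, 0.0447]
ee_rot: [2.79, -1.445, 0.0]
contact_force: [-0.0, 0.3, -0.5]
grip_width: 0.0009
```

servo_tool(increments=[[1, 6, 0, 0, 0, 0, 0], [1, 6, 0, 0, 0, 0, 0], [1, 6, 0, 0, 0, 0, 0], [1, 6, 0, 0, 0, 0, 0], [1, 6, 0, 0, 0, 0, 0], [1, 6, 0, 0, 0, 0, 0], [1, 6, 0, 0, 0, 0, 0], [1, 0, 0, 0, 0, 0, 0]])

```text
clock: 10.95
ee_pos: [0.6567, -0.0175, 0.0446]
ee_rot: [2.789, -1.446, -0.0]
contact_force: [0.9, -0.5, -0.3]
grip_width: 0.0004
```

```bash
python3 st.py | head -2; python3 - <<'E'
from plant import env
import cv2,numpy as np
b=env.read_camera("side")[110:270,270:450]
cv2.imwrite("pics/mid4.png",cv2.convertScaleAbs(cv2.resize(b,None,fx=3,fy=3),alpha=1.4))
E
```

```text
clock 10.95 grip 0.0003879996930681195 F [ 0.85 -0.53 -0.26]
pos box frame mm [113.8  -0.8  44.6] world [ 0.6567 -0.0175  0.0446]
```

View pics/mid4.png

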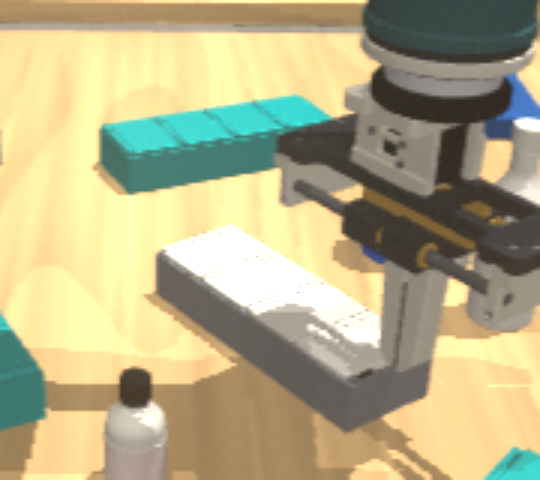

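All four lids lie flat. I'll raise the tool straight up and check.

servo_tool(increments=[[1, 0, 0, -15, 0, 0, 0], [1, 0, 0, -25, 0, 0, 0], [1, 0, 0, -30, 0, 0, 0], [1, 0, 0, -30, 0, 0, 0], [1, 0, 0, -30, 0, 0, 0], [1, 0, 0, -20, 0, 0, 0], [1, 0, 0, 0, 0, 0, 0], [1, 0, 0, 0, 0, 0, 0]])

```text
clock: 12.0
ee_pos: [0.6562, -0.017, 0.1935]
ee_rot: [2.789, -1.445, -0.002]
contact_force: [0.2, -0.8, -0.4]
grip_width: 0.0005
```

```bash
python3 st.py | head -2; python3 - <<'E'
from plant import env
import cv2
b=env.read_camera("side")[110:280,270:470]
cv2.imwrite("pics/end.png",cv2.convertScaleAbs(cv2.resize(b,None,fx=3,fy=3),alpha=1.4))
E
```

```text
clock 12.0 grip 0.0004807671065518096 F [ 0.22 -0.77 -0.43]
pos box frame mm [113.2  -1.  193.5] world [ 0.6562 -0.017   0.1935]
```

View pics/end.png

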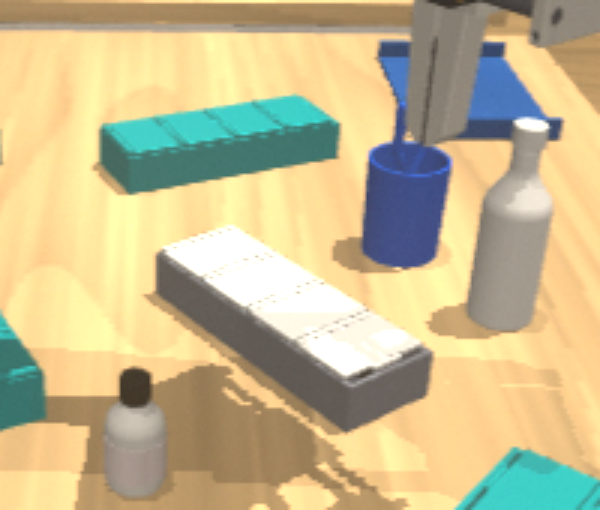

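All four lids are shut, the box corners are at the same pixels as before, the bystanders are untouched, and the arm is clear.

```bash
python3 -c "
from plant import env
print(env.close_job())"
```

```text
the job is handed in; nothing more can be done
None
```

All four lids of the grey organiser are shut, and I handed the job in at about 12 s of the 40 s allowed. I found the organiser by fitting its shape to both the top and side pictures, which also showed clearly which end has the hinges. Then I stroked the closed fingertips along the row from behind lid 1, about 45 mm above the table (7 mm above the shut lids).

- **Order:** pictures during the stroke show lid 1 going down first, then lid 2. Lids 3 and 4 closed in the rest of the stroke, which I didn't photograph until its end.
- **Last checks:** in the final side picture all four lids lie flat. The box corners, bottles and plier cup are where they were before the stroke, and the arm is about 15 cm clear. Force readings stayed around 1 N, which is sensor noise.
- **Disagreements:** the tool sagged 1.4 mm early in the stroke, and I corrected it. The finder's best match for the spray bottle in the top picture was actually on the organiser, so I used the side picture for its position.

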